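# Load a worn laminate panel into the sprung panel holder

### The arm

A 6-joint arm with a two-finger parallel gripper is mounted at the origin on a cart in front of the work surface, level with it; the furniture and walls round the work are solid. World frame = base frame: x ahead of the robot, y to its left, z up, the work surface at z = 0. Lengths are in m, angles in degrees, forces in N, time in s.
With the tool pointing down it reaches from about 0.3 to 0.75 m from the base axis. Payload 8.5 kg.
Tool frame: the origin (TCP) lies at the very end of the fingers, on their centre line; the grasp point (between the pads) lies 19 mm behind it; z points along the fingers, y is the line along which they close (so a half turn about z gives the same grasp; the last joint's range is limited). The gripper opens to 85 mm and grips with 20 to 120 N. Pads are 22 mm wide; open, the fingers measure 114 mm over their backs; the gripper's body (76 mm by 85 mm) begins 54 mm behind the grasp point. The pads swing forward as they close: fully open they stand 13 mm farther back than shut.
Start: joints at [53.726, 21.807, 74.336, -0, 83.858, -12.336], TCP at [0.223, 0.503, 0.231] pointing down, gripper open.
Joint ranges: [-178.18, 178.18], [-50.72, 133.34], [12.68, 142.11], [-81.47, 261.47], [9.98, 163.14], [-165.26, 165.26]. Speed limits (degrees/s): [136.94, 136.94, 180, 180, 180, 180].

### API

Orientations are given as a 3x3 rotation matrix whose columns are the frame's x, y, z axes.
In Python, from rig import env gives the robot as it stands.
- The arm moves only by the tool move_arm, never from a script. Its argument "plan" is a list of rows, each a list of 7 numbers: the turn, a rotation vector about the tool's x, y, z in degrees, then the shift along the tool's x, y, z in cm, then the gripper command: -1 is shut, 1 is fully open, values between are in proportion. In form: [[ax, ay, az, tx, ty, tz, jaw], ...]. A call has 1 to 5 rows; each row is the pose to reach, as a shift and turn from the pose commanded when the call began, along the tool's axes at that moment; what a row does not reach only later rows make up. A row lasts 1/10 s, in which the tool goes at most 50 mm and 8.59 degrees, less where a joint would pass 70% of its speed; a pose out of reach is approached as far as the arm can. A call with a gripper value outside its range is refused whole. The fingers move at their own pace and stop on an object; "squeeze" is the grip in N (left out, the last holds). Time passes only in rows, so rows that repeat a pose let the fingers close. It gives the time, the measured TCP pose, the force, the opening and the grip force at its end, in the units of the state.
- env.observe(): the state, without advancing time (a new reading comes with each control period).
- env.get_image(name): name is "scene" or "top"; returns a dict with "color" (400x640x3 uint8, red, green, blue), "fov_y" (degrees; the focal length in pixels is half the picture's height over the tangent of half this angle, whatever the lens; pixels are square), "cx", "cy" (the principal point, pixels), "R" (3x3) and "t" (3): a world point X has camera coordinates R X + t. Camera axes: x right, y down, z forward; pixel columns grow to the right and rows downward; lengths in m; the calibration is good to about 2 mm. A picture is of the moment at which its call begins. There is no depth.
- env.close_job(): hands the job in; it is judged then, once.
Trained networks look in a picture, given as the dict that the camera call returned (one of the last four; its "shot" number tells which), for a name from the list of things; names that differ only in an ending like _2 or _b are one class to them, and where a whole thing is asked for, a point or a joint stands for the part that bears it (a point fixed in the world has none). Each returns a list of dicts, best first, with "conf" (0 to 1); they miss things now and then, are a little off and sometimes report something else, mostly with a low value. They report only what shows in the picture. A call takes as long as a camera call.
- env.outline_of(target, picture): "mask" (400x640 bool, what is visible of it) and "bbox" ([centre column, centre row, width, height] in pixels, round what is visible of it).
- env.tip_of(target, picture): "pixel" ([column, row] in pixels: a listed point, or the origin of a listed thing).
The state is a dict: "time_s": time; "q": joint angles; "qvel": joint speeds; "joint_efforts": joint torques, N m; "position": TCP position; "tool_rot": TCP orientation; "ft_force": force on the tool from outside, world axes, zero at the start; "wrist_torque": the same for the moment, N m; "grip_width": finger opening in m; "gripper_force": force on a finger pad.
Only numpy, scipy, OpenCV 4.12 (cv2) and the standard library are available. Lean on these libraries where they do the work, as an engineer would, in place of code of your own. Each camera call takes 0.05 s, during which the arm holds its last target. There are 200 camera calls.

### The job

Put the worn laminate test panel, worn side up, into the spring holder: push one end of it under the lip of either jaw, press that jaw back far enough to lower the other end inside the opposite jaw, then ease the panel back so that the two springs centre it and it lies level, square and under both lips. Work gently: do not ram a jaw against its end stop or press hard on a jaw from above, do not let a jaw snap back, and do not disturb the other things on the bench.

Things in the scene. Friction and masses are not known exactly. Their poses are not given: they have to be found in the camera images.
- panel: The worn test panel: loose piece of laminate flooring, 60 (x) x 110 (y) x 6 (z) mm, 45 g, pale wood face with a whitish straight rub track (16 x 72 mm) along its length, dark core. Lies flat on the bench, worn face up. Origin: centre of its underside; y along its length, z up out of the worn face. The same end for end.
- holder: Spring panel holder of aluminium and steel; does not shift. Grey foot plate 90 x 150 mm, 12 mm high; 30 mm wide rail on it (top 28 mm above the bench); a dark upright block at each end (46 mm wide, 74 mm high, 80 to 98 mm from the centre). Two steel jaws face each other along its y axis. Beside the rail fingers can reach below the panel. Origin: centre of the foot on the bench; z up.
- holder_seat (a point): Point midway between the two jaws, at the height of their ledges, 55 mm above the bench; axes as the holder's (y is the jaw axis). The origin (underside centre) of a loaded, centred panel lies here, up to 1.5 mm higher.
- jaw_left (a joint): How far the jaw on the holder's +y side is pressed back, outwards towards its end block, m: 0 at rest, 0.0152 at its rigid end stop. Spring: 3 N to start it moving, rising 0.3 N per mm to about 7.5 N at the stop; it springs back when let go. A centred panel holds both jaws at 0.004.
- jaw_right (a joint): The same for the jaw on the holder's -y side, which is pressed back towards -y.
- jaw_left_seat (a point): Bottom of the left jaw's groove, level with its ledge, mid-width; moves with the jaw; 51 mm from the holder's centre at rest. Each jaw is 44 mm wide. Its ledge projects 14 mm from the groove bottom towards the other jaw; its lip above projects 6 mm, underside 7.5 mm and flat top 13.5 mm above the ledge.
- jaw_right_seat (a point): The same point of the right jaw (-y side). With this jaw at rest, the panel's free end gets down past its lip only while the other jaw is pressed back more than 14 mm; and the other way round. The panel's free end must come from above the lip, so the panel goes in tilted.
- offcut: Bystander: a shorter unworn piece of the same laminate, 60 x 80 x 6 mm, lying on the bench.
- dial_gauge: Bystander: dial gauge with black bow, 110 x 70 x 19 mm, lying behind the holder.
- loupe: Bystander: black loupe, 37 mm across, 42 mm high, standing behind the holder.
- stopwatch: Bystander: round stopwatch, 65 x 58 x 14 mm, lying behind the holder.
- caliper: Bystander: caliper, 74 x 206 x 14 mm, lying at the far left.
- dust_brush: Bystander: flat brush with wooden handle, 47 x 153 x 14 mm, lying at the far right.

How it is judged (in metres and radians):
On the way, in this order (a step that is already met when the one before it is completed fails the run):
1. the panel is lifted off the bench (height (world z) of panel above 0.03 m), for 0.1 s.
2. a jaw is pressed back more than 12 mm by the panel (value of joint any of jaw_left, jaw_right above 0.012 m and contact force between panel and holder above 1 N), for 0.1 s.
At the end, for the whole second after the job is handed in: The panel rests in both jaw grooves under both lips, worn side up, level and square to within 0.05 rad, centred to 2.5 mm along the jaw axis and 8 mm across it, with its underside on the ledges or at most 3 mm above them; both jaws are pressed back 2 to 6.5 mm by it and nothing moves (y of panel in the frame of holder_seat between -0.0025 and 0.0025 m and x of panel in the frame of holder_seat between -0.008 and 0.008 m and z of panel in the frame of holder_seat between -0.0015 and 0.003 m and angle between panel's own z axis and vertical below 0.05 rad and angle between the y axis of panel and the y axis of holder, either way round below 0.05 rad and value of joint jaw_left between 0.002 and 0.0065 m and value of joint jaw_right between 0.002 and 0.0065 m and linear speed of panel below 0.02 m/s); the robot touches nothing.
It fails at once if the panel is pressed on the holder with more than 20 N (jaw rammed on its stop, or pressed from above) (contact force between panel and holder above 20 N).
It fails at once if fingers press on the holder with more than 15 N (contact force between the fingers and holder above 15 N).
It fails at once if a jaw snaps back faster than 0.3 m/s (velocity of joint any of jaw_left, jaw_right below -0.3 m/s).
It fails at once if a bystander is moved more than 20 mm (distance of any of offcut, dial_gauge, loupe, stopwatch, caliper, dust_brush from where it was at the start of the episode above 0.02 m).
It also fails if it takes over 64 s, if anything falls off the work surface, if the arm or the gripper's body presses on something with over 40 N, if the wrist force passes 120 N, or if a joint passes its speed limit or range.

## Working session

There is one attempt and no reset: what is moved stays moved. The work goes in short steps, Python scripts to look and compute and a tool call to move; the robot and the scene stay as the last step left them, time stands still between calls to the robot, and variables do not carry over. Pictures are saved under pics/ and viewed, at most 10 in all, crops included, and the job is handed in when it is done.

Besides the shell and the picture viewer there is one more tool, called after "Emit:" by a JSON object that holds its "op" and its "data", one argument or row to a line. move_arm: Moves the arm, as the interface text tells. Its arguments: {"type":"object","properties":{"plan":{"type":"array"},"squeeze":{"type":"number"}},"required":["plan"]}

```bash
mkdir -p pics
cat > h.py <<'E'
import numpy as np, cv2
from rig import env
def K(p):
    f=200/np.tan(np.radians(p['fov_y'])/2); return f
def ray(p,px):
    f=K(p); d=np.array([(px[0]-p['cx'])/f,(px[1]-p['cy'])/f,1.]); R=np.array(p['R']);t=np.array(p['t'])
    return -R.T@t, R.T@d
def at(p,px,z):
    o,d=ray(p,px); return o+d*(z-o[2])/d[2]
def proj(p,X):
    c=np.array(p['R'])@np.array(X)+np.array(p['t']); f=K(p); return np.array([p['cx']+f*c[0]/c[2],p['cy']+f*c[1]/c[2]])
def tri(ps,pxs):
    A=np.zeros((3,3));b=np.zeros(3)
    for p,x in zip(ps,pxs):
        o,d=ray(p,x);d=d/np.linalg.norm(d);M=np.eye(3)-np.outer(d,d);A+=M;b+=M@o
    return np.linalg.solve(A,b)
def save(p,n): cv2.imwrite('pics/'+n,p['color'][:,:,::-1])
E
python3 - <<'E'
from h import *
np.set_printoptions(precision=4,suppress=True)
s=env.observe();print(s['position'],s['tool_rot'],s['grip_width'])
T=env.get_image('top');S=env.get_image('scene')
save(T,'top0.png');save(S,'sc0.png')
for p,n in((T,'top'),(S,'scene')): print(n,'cam',ray(p,(320,200)))
for k in['panel','holder','offcut']:
  for p,n,z in((T,'top',.006 if k!='holder' else .012),(S,'scene',0.006)):
    o=env.outline_of(k,p)
    if o:
      m=o[0]['mask'];r=cv2.minAreaRect(np.argwhere(m)[:,::-1].astype(np.float32));B=cv2.boxPoints(r)
      print(k,n,o[0]['conf'],o[0]['bbox'],[at(p,b,z)[:2] for b in B])
for k in['panel','holder','holder_seat','jaw_left_seat','jaw_right_seat','offcut']:
  a=env.tip_of(k,T);b=env.tip_of(k,S)
  print(k,a[:1],b[:1], tri([T,S],[a[0]['pixel'],b[0]['pixel']]) if a and b else '')
E
```

```text
[0.223  0.5024 0.2307] [[-0.914   0.4057 -0.0009]
 [ 0.4057  0.914  -0.0012]
 [ 0.0003 -0.0015 -1.    ]] 0.08547284382773457
top cam (array([ 0.2942, -0.0183,  1.3606]), array([ 0.2028,  0.0147, -0.9793]))
scene cam (array([-0.676 ,  0.7165,  1.0925]), array([ 0.7083, -0.4238, -0.5648]))
panel top 0.7 [243.2, 247.5, 38.7, 29.3] [array([0.4169, 0.333 ]), array([0.4773, 0.2392]), array([0.4232, 0.2035]), array([0.3637, 0.297 ])]
panel scene 0.84 [272.1, 267.3, 22.1, 21.8] [array([0.4088, 0.3284]), array([0.4803, 0.224 ]), array([0.4129, 0.2112]), array([0.3469, 0.3138])]
holder top 0.9 [315.8, 218.5, 62.1, 32.2] [array([0.5539, 0.134 ]), array([ 0.5611, -0.0851]), array([ 0.4714, -0.087 ]), array([0.4644, 0.1292])]
holder scene 0.79 [313.3, 230.6, 51.8, 23.3] [array([0.6124, 0.0933]), array([ 0.5802, -0.1019]), array([ 0.4353, -0.0359]), array([0.4695, 0.1442])]
offcut top 0.58 [389.9, 236.9, 23.5, 20.9] [array([ 0.417 , -0.2021]), array([ 0.4793, -0.2147]), array([ 0.4652, -0.2948]), array([ 0.4032, -0.2816])]
panel [{'pixel': [238.7, 247.4], 'conf': 0.64}] [{'pixel': [273.1, 269.6], 'conf': 0.96}] [0.4122 0.2747 0.0061]
holder [{'pixel': [314.6, 216.5], 'conf': 0.98}] [{'pixel': [314.0, 231.6], 'conf': 0.67}] [ 0.521   0.0257 -0.0045]
holder_seat [{'pixel': [313.2, 214.5], 'conf': 0.55}] [{'pixel': [318.0, 221.2], 'conf': 0.65}] [0.5133 0.0212 0.0516]
jaw_left_seat [{'pixel': [299.8, 215.9], 'conf': 0.44}] [{'pixel': [304.9, 226.3], 'conf': 0.59}] [0.5148 0.0718 0.0455]
jaw_right_seat [{'pixel': [327.5, 213.6], 'conf': 0.73}] [] 
offcut [{'pixel': [325.3, 172.5], 'conf': 0.74}] [{'pixel': [384.5, 217.3], 'conf': 0.67}] [ 0.5229 -0.1208  0.077 ]
```

Run:
```python
from h import *
a=cv2.imread('pics/top0.png')[180:280,210:410];b=cv2.imread('pics/sc0.png')[190:300,230:400]
a=cv2.resize(a,None,fx=4,fy=4,interpolation=2);b=cv2.resize(b,None,fx=4.7,fy=4.7,interpolation=2)
cv2.imwrite('pics/a.png',a);cv2.imwrite('pics/b.png',b)
```

```text
(no output)
```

View pics/a.png

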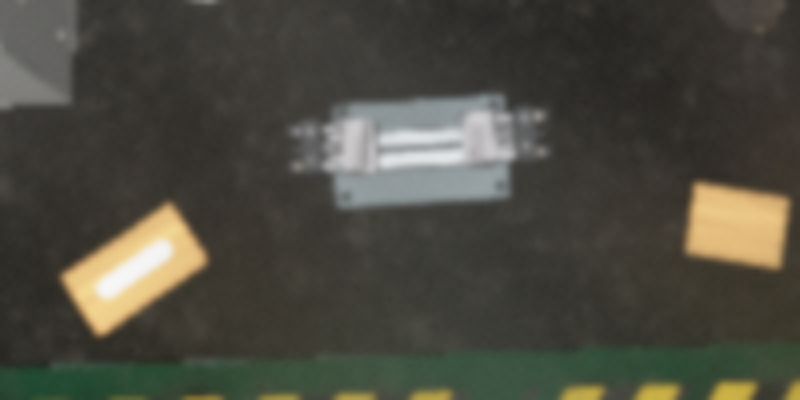

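View pics/b.png

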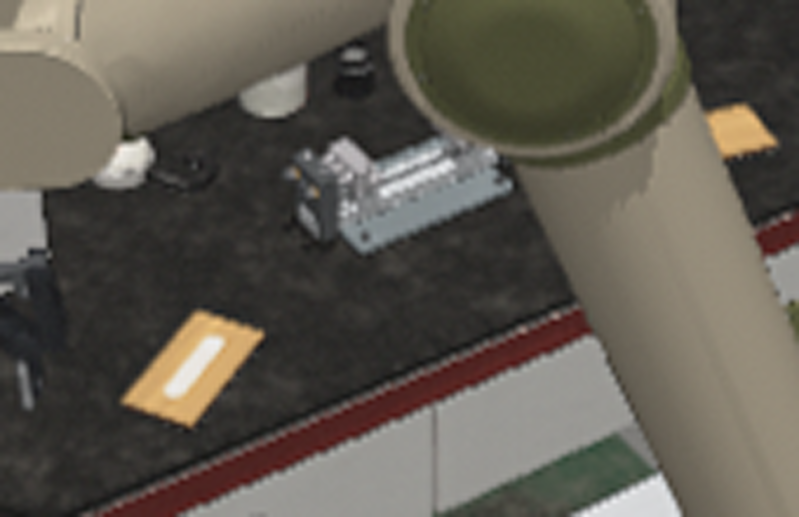

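```bash
cat >> h.py <<'E'
def rows(pos,R):
    from scipy.spatial.transform import Rotation as Ro
    s=env.observe();R0=np.array(s['tool_rot']);p0=np.array(s['position'])
    return np.round(np.r_[Ro.from_matrix(R0.T@R).as_rotvec(degrees=True),100*R0.T@(np.array(pos)-p0)],2)
def Rdown(yaw,tilt=0):
    # tool y axis at world yaw (deg), pointing down; tilt about tool y
    from scipy.spatial.transform import Rotation as Ro
    a=np.radians(yaw);y=np.array([np.cos(a),np.sin(a),0]);z=np.array([0,0,-1.]);x=np.cross(y,z)
    return np.stack([x,y,z],1)@Ro.from_euler('y',tilt,degrees=True).as_matrix()
E
python3 - <<'E'
from h import *
np.set_printoptions(precision=4,suppress=True)
T=env.get_image('top');S=env.get_image('scene')
for p,n,zc in((T,'top',.006),(S,'scene',.006)):
  hsv=cv2.cvtColor(p['color'],cv2.COLOR_RGB2HSV)
  o=env.outline_of('panel',p)[0];c,r,w,h=o['bbox']
  m=np.zeros(hsv.shape[:2],np.uint8);y0,y1,x0,x1=int(r-h/2-4),int(r+h/2+4),int(c-w/2-4),int(c+w/2+4)
  # upsample, threshold on blue-less brightness
  sub=cv2.resize(p['color'][y0:y1,x0:x1],None,fx=8,fy=8,interpolation=cv2.INTER_CUBIC)
  mm=(sub[:,:,0]>125).astype(np.uint8)
  k,l,st,ce=cv2.connectedComponentsWithStats(mm);i=1+np.argmax(st[1:,4]);mm=(l==i)
  cn=max(cv2.findContours(mm.astype(np.uint8),cv2.RETR_EXTERNAL,cv2.CHAIN_APPROX_NONE)[0],key=len)[:,0]
  W=np.array([at(p,((q[0]+.5)/8-.5+x0,(q[1]+.5)/8-.5+y0),zc)[:2] for q in cn],np.float32)
  rc=cv2.minAreaRect(W*1000);B=cv2.boxPoints(rc)
  e=B[1]-B[0];f=B[2]-B[1];L=e if np.hypot(*e)>np.hypot(*f) else f
  print(n,rc,'long axis deg',np.degrees(np.arctan2(L[1],L[0])))
# foot corners from crop
C=[(335,105),(503,95),(510,198),(337,208)]
P=[at(T,(210+(u+.5)/4-.5,180+(v+.5)/4-.5),.012)[:2] for u,v in C]
P=np.array(P);print(P,P.mean(0),[np.linalg.norm(P[i]-P[i-1]) for i in range(4)])
Y=(P[0]+P[3]-P[1]-P[2]);print('holder y axis deg',np.degrees(np.arctan2(Y[1],Y[0])))
for k in['holder','holder_seat','jaw_left_seat','jaw_right_seat']:
  for p,z in((T,0 if k=='holder' else .055),(S,0 if k=='holder' else .055)):
    a=env.tip_of(k,p)
    print(k,[(at(p,q['pixel'],z)[:2],q['conf']) for q in a[:2]])
E
```

```text
top ((419.5777282714844, 268.0301208496094), (65.53631591796875, 115.55823516845703), 33.18466567993164) long axis deg -56.815327
scene ((418.0428161621094, 269.2960205078125), (62.8192138671875, 114.02275085449219), 33.488067626953125) long axis deg -56.51194
[[ 0.5555  0.0947]
 [ 0.5599 -0.0512]
 [ 0.4699 -0.0541]
 [ 0.4658  0.0941]] [0.5128 0.0209] [np.float64(0.08977288425266323), np.float64(0.1459767781824496), np.float64(0.09010083780761297), np.float64(0.14830382876792814)]
holder y axis deg 91.65066696663234
holder [(array([0.5231, 0.016 ]), 0.55), (array([0.5244, 0.0253]), 0.27)]
holder [(array([0.5191, 0.033 ]), 0.75), (array([0.4652, 0.4677]), 0.6)]
holder_seat [(array([0.5166, 0.0185]), 0.59)]
holder_seat [(array([0.4985, 0.0143]), 0.65)]
jaw_left_seat [(array([0.5127, 0.0657]), 0.57)]
jaw_left_seat [(array([0.5187, 0.0746]), 0.46)]
jaw_right_seat [(array([ 0.5105, -0.0278]), 0.56)]
jaw_right_seat [(array([0.5843, 0.217 ]), 0.42)]
```

Run:
```python
from h import *
print(rows([.419,.2685,.06],Rdown(33.3)))
```

```text
[ -0.    -0.    32.76 -27.4  -13.46  17.13]
```

Emit:
{"op": "move_arm", "data": {
  "plan": [
    [0,0,8,-6,-3,3,1],
    [0,0,16,-12,-6,6,1],
    [0,0,24,-18,-9,10,1],
    [0,0,32.76,-23,-11,14,0.7],
    [0,0,32.76,-27.4,-13.46,16.5,0.6]
  ]
}}

```text
time_s: 2.1
position: [0.3659, 0.332, 0.1144]
tool_rot: [[-0.546, 0.838, 0.001], [0.838, 0.546, 0.0], [-0.0, 0.001, -1.0]]
ft_force: [0.7, 1.1, 0.1]
grip_width: 0.0683
gripper_force: 0.0
```

Run:
```python
from h import *
print(rows([.419,.2685,.02],Rdown(33.3)));s=env.observe();print(s['grip_width'],s['ft_force'],s['position'])
T=env.get_image('top')
a=cv2.resize(T['color'][200:290,200:300,::-1],None,fx=6,fy=6,interpolation=2);cv2.imwrite('pics/c.png',a)
```

```text
[ 0.05  0.   -0.24 -8.22  0.97  9.44]
0.0683148280664693 [0.69224226 1.14064421 0.10871761] [0.36592486 0.33202893 0.11438015]
```

Emit:
{"op": "move_arm", "data": {
  "plan": [
    [0,0,-0.24,-4,0.5,4,0.8],
    [0,0,-0.24,-8.2,1.0,7,0.8],
    [0,0,-0.24,-8.2,1.0,9,0.8],
    [0,0,-0.24,-8.2,1.0,9.4,0.8],
    [0,0,-0.24,-8.2,1.0,9.4,0.8]
  ]
}}

```text
time_s: 2.65
position: [0.418, 0.2706, 0.0211]
tool_rot: [[-0.553, 0.833, -0.001], [0.833, 0.553, -0.0], [0.0, -0.001, -1.0]]
ft_force: [0.4, -0.6, -0.0]
grip_width: 0.0768
gripper_force: 0.0
```

Run:
```python
from h import *
print(rows([.419,.2685,.005],Rdown(33.3)));s=env.observe();print(s['grip_width'],s['ft_force'],s['position'])
S=env.get_image('scene')
a=cv2.resize(S['color'][200:310,210:350,::-1],None,fx=5,fy=5,interpolation=2);cv2.imwrite('pics/c.png',a)
```

```text
[-0.06 -0.02  0.24 -0.23 -0.03  1.61]
0.07677439547035067 [ 0.37611383 -0.59280398 -0.03799183] [0.41803412 0.27056816 0.02109839]
```

View pics/c.png

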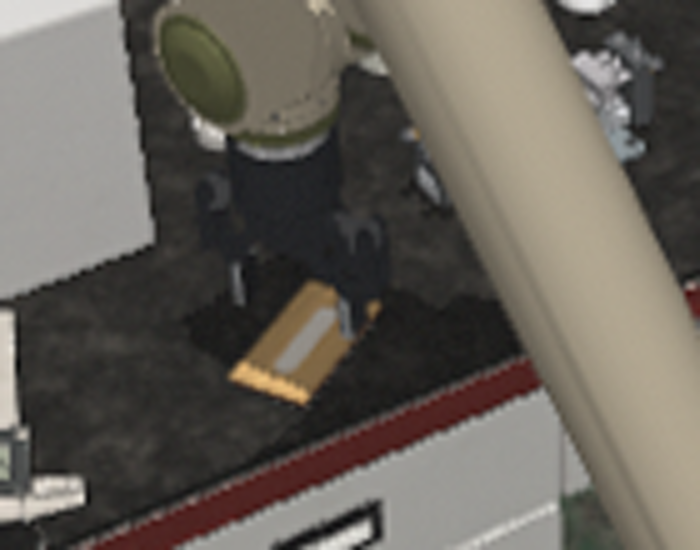

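Emit:
{"op": "move_arm", "data": {
  "plan": [
    [0,0,0.24,-0.2,0,1.0,0.6],
    [0,0,0.24,-0.2,0,1.5,0.6],
    [0,0,0.24,-0.2,0,1.9,0.6],
    [0,0,0.24,-0.2,0,1.9,0.6]
  ]
}}

```text
time_s: 3.1
position: [0.4192, 0.2688, 0.0018]
tool_rot: [[-0.549, 0.836, -0.001], [0.836, 0.549, -0.0], [0.0, -0.001, -1.0]]
ft_force: [0.4, 0.0, 0.1]
grip_width: 0.0685
gripper_force: 0.0
```

Emit:
{"op": "move_arm", "data": {
  "plan": [
    [0,0,0,0,0,0.1,0.6],
    [0,0,0,0,0,0.2,0.6]
  ]
}}

```text
time_s: 3.3
position: [0.4196, 0.2688, 0.0002]
tool_rot: [[-0.549, 0.836, 0.0], [0.836, 0.549, 0.0], [-0.0, 0.0, -1.0]]
ft_force: [-0.3, -0.3, -0.6]
grip_width: 0.0687
gripper_force: 0.0
```

Emit:
{"op": "move_arm", "data": {
  "plan": [
    [0,0,0,0,0,0.1,0.6],
    [0,0,0,0,0,0.15,0.6]
  ]
}}

```text
time_s: 3.5
position: [0.4195, 0.2687, -0.0014]
tool_rot: [[-0.549, 0.836, 0.0], [0.836, 0.549, 0.0], [-0.0, 0.0, -1.0]]
ft_force: [-0.1, 0.8, -0.0]
grip_width: 0.0682
gripper_force: 0.0
```

Emit:
{"op": "move_arm", "data": {
  "plan": [
    [0,0,0,0,0,0.1,0.6],
    [0,0,0,0,0,0.15,0.6]
  ]
}}

```text
time_s: 3.7
position: [0.4195, 0.2686, -0.003]
tool_rot: [[-0.549, 0.836, -0.0], [0.836, 0.549, 0.0], [0.0, -0.0, -1.0]]
ft_force: [-0.1, -0.2, -0.2]
grip_width: 0.0684
gripper_force: 0.0
```

Emit:
{"op": "move_arm", "data": {
  "plan": [
    [0,0,0,0,0,0.05,0.6],
    [0,0,0,0,0,0.1,0.6]
  ]
}}

```text
time_s: 3.9
position: [0.4195, 0.2687, -0.0039]
tool_rot: [[-0.549, 0.836, 0.0], [0.836, 0.549, 0.0], [-0.0, 0.0, -1.0]]
ft_force: [0.1, -0.1, 0.1]
grip_width: 0.0683
gripper_force: 0.0
```

Emit:
{"op": "move_arm", "data": {
  "plan": [
    [0,0,0,0,0,0.08,0.6],
    [0,0,0,0,0,0.08,0.4],
    [0,0,0,0,0,0.08,0.3],
    [0,0,0,0,0,0.08,0.2],
    [0,0,0,0,0,0.08,0.0]
  ],
  "squeeze": 50
}}

```text
time_s: 4.4
position: [0.4194, 0.2686, -0.0042]
tool_rot: [[-0.549, 0.836, 0.0], [0.836, 0.549, -0.0], [-0.0, 0.0, -1.0]]
ft_force: [-1.6, -0.2, 6.9]
grip_width: 0.0581
gripper_force: 52.9
```

Emit:
{"op": "move_arm", "data": {
  "plan": [
    [0,0,0,0,0,0,-1],
    [0,0,0,0,0,0,-1],
    [0,0,0,0,0,0,-1]
  ],
  "squeeze": 70
}}

```text
time_s: 4.7
position: [0.4194, 0.2686, -0.004]
tool_rot: [[-0.549, 0.836, 0.0], [0.836, 0.549, 0.0], [-0.0, 0.0, -1.0]]
ft_force: [-2.3, -0.6, 8.5]
grip_width: 0.0569
gripper_force: 72.7
```

Emit:
{"op": "move_arm", "data": {
  "plan": [
    [0,0,0,0,0,-0.5,-1],
    [0,0,0,0,0,-3,-1],
    [0,0,0,0,0,-7,-1],
    [0,0,0,0,0,-12,-1],
    [0,0,0,0,0,-14,-1]
  ]
}}

```text
time_s: 5.2
position: [0.4206, 0.2691, 0.1395]
tool_rot: [[-0.549, 0.836, 0.006], [0.836, 0.549, 0.002], [-0.002, 0.006, -1.0]]
ft_force: [-0.1, -0.2, -0.8]
grip_width: 0.0573
gripper_force: 74.8
```

```bash
cat >> h.py <<'E'
C=np.array([.513,.021]);YAW=1.65
def tgt(uy,uz,tilt,ux=0):
    R=Rdown(YAW,tilt);a=np.radians(YAW);ex=np.array([np.cos(a),np.sin(a)]);ey=np.array([-ex[1],ex[0]])
    U=np.r_[C+ux*ex+uy*ey,uz]
    return rows(U-R@np.array([0,0,-.004]),R)
def state():
    s=env.observe();R=np.array(s['tool_rot']);U=np.array(s['position'])+R@np.array([0,0,-.004]);a=np.radians(YAW)
    d=U[:2]-C;print('t',s['time_s'],'Ux %.4f Uy %.4f Uz %.4f'%(d@[np.cos(a),np.sin(a)],d@[-np.sin(a),np.cos(a)],U[2]),'tilt %.2f'%np.degrees(np.arctan2(R[2,0],np.hypot(R[0,0],R[1,0]))),'F',np.round(s['ft_force'],1),'w',s['grip_width'],s['gripper_force'])
E
python3 - <<'E'
from h import *
state();print(tgt(.018,.13,0));print(Rdown(1.65,10))
S=env.get_image('scene')
a=cv2.resize(S['color'][180:300,210:360,::-1],None,fx=4,fy=4,interpolation=2);cv2.imwrite('pics/d.png',a)
E
```

```text
t 5.2 Ux -0.0852 Uy 0.2507 Uz 0.1435 tilt -0.09 F [-0.1 -0.2 -0.8] w 0.05727364579312612 74.78663921356201
[ 3.600e-01 -1.000e-02  3.166e+01 -2.428e+01 -4.970e+00  1.360e+00]
[[-0.02835651  0.99958537 -0.00500002]
 [ 0.98439942  0.02879395  0.17357618]
 [ 0.17364818  0.         -0.98480775]]
```

View pics/d.png

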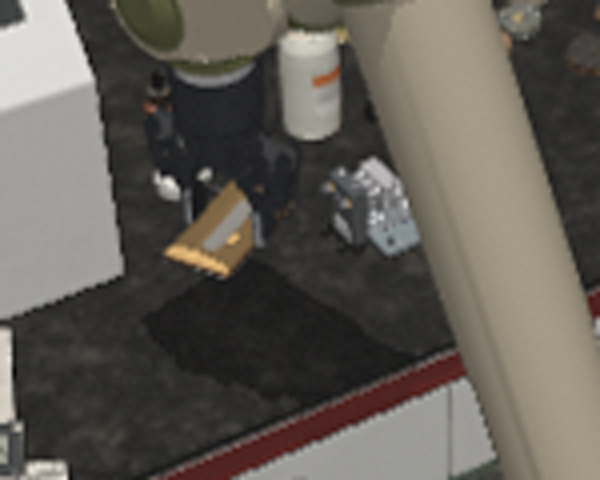

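Emit:
{"op": "move_arm", "data": {
  "plan": [
    [0,0,5,-4,-0.8,0,-1],
    [0,0,12,-9,-1.8,0.2,-1],
    [0,0,20,-14,-2.9,0.5,-1],
    [0,0,27,-19,-3.9,1,-1],
    [0,0,31.7,-23,-4.7,1.3,-1]
  ]
}}

```text
time_s: 5.75
position: [0.5068, 0.0484, 0.1218]
tool_rot: [[-0.023, 1.0, -0.001], [1.0, 0.023, 0.0], [0.0, -0.001, -1.0]]
ft_force: [0.9, 0.2, 0.1]
grip_width: 0.0573
gripper_force: 74.8
```

Run:
```python
from h import *
state();print(tgt(.020,.085,10))
```

```text
t 5.75 Ux -0.0055 Uy 0.0275 Uz 0.1258 tilt 0.00 F [0.9 0.2 0.1] w 0.057318160085962036 74.75962042808533
[-0.   10.   -0.34 -0.68  0.55  4.07]
```

Emit:
{"op": "move_arm", "data": {
  "plan": [
    [0,4,-0.3,-0.3,0.3,1.5,-1],
    [0,8,-0.3,-0.6,0.5,3,-1],
    [0,10,-0.34,-0.68,0.55,4.07,-1],
    [0,10,-0.34,-0.68,0.55,4.07,-1]
  ]
}}

```text
time_s: 6.15
position: [0.5114, 0.0431, 0.08]
tool_rot: [[-0.031, 0.999, -0.008], [0.984, 0.032, 0.175], [0.175, -0.003, -0.985]]
ft_force: [0.2, 0.3, -1.2]
grip_width: 0.0575
gripper_force: 74.8
```

Run:
```python
from h import *
state();print(tgt(.018,.0652,10))
T=env.get_image('top');S=env.get_image('scene')
a=cv2.resize(T['color'][185:245,275:355,::-1],None,fx=5,fy=5,interpolation=2)
b=cv2.resize(S['color'][190:250,280:360,::-1],None,fx=5,fy=5,interpolation=2)
cv2.imwrite('pics/e.png',np.hstack([a,b]))
```

```text
t 6.15 Ux -0.0009 Uy 0.0215 Uz 0.0840 tilt 10.06 F [ 0.2  0.3 -1.2] w 0.05753457073567257 74.7558081150055
[-0.2  -0.06  0.15 -0.67  0.1   1.79]
```

View pics/e.png

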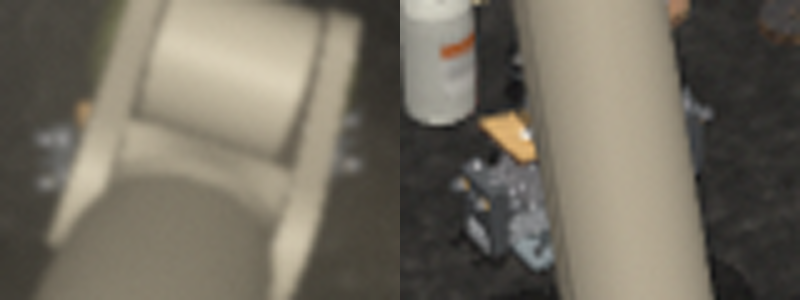

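Run:
```python
from h import *
np.set_printoptions(precision=1,suppress=True)
T=env.get_image('top');S=env.get_image('scene')
s=env.observe();R=np.array(s['tool_rot']);P=np.array(s['position'])
a=np.radians(YAW);ex=np.array([np.cos(a),np.sin(a),0]);ey=np.array([-ex[1],ex[0],0]);H=np.r_[C,0]
ims=[]
for p,x0,y0 in((T,275,185),(S,280,190)):
  im=cv2.resize(p['color'][y0:y0+60,x0:x0+80,::-1],None,fx=5,fy=5,interpolation=2)
  q=lambda X:tuple(int(v) for v in ((proj(p,X)-[x0,y0]+.5)*5))
  pan=[q(P+R@np.array([l,w,-.010])) for l,w in((.055,.03),(.055,-.03),(-.055,-.03),(-.055,.03))]
  cv2.polylines(im,[np.array(pan)],True,(0,0,255),1)
  for sg in(1,-1):
    cv2.polylines(im,[np.array([q(H+u*ex+v*sg*ey+[0,0,.074]) for u,v in((.023,.08),(.023,.098),(-.023,.098),(-.023,.08))])],True,(0,255,0),1)
  cv2.polylines(im,[np.array([q(H+u*ex+v*ey+[0,0,.012]) for u,v in((.045,.075),(.045,-.075),(-.045,-.075),(-.045,.075))])],True,(255,255,0),1)
  ims.append(im)
cv2.imwrite('pics/f.png',np.hstack(ims))
```

```text
(no output)
```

View pics/f.png

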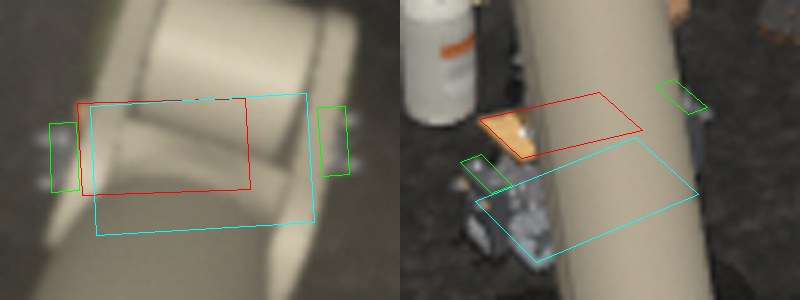

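Emit:
{"op": "move_arm", "data": {
  "plan": [
    [0,0,0.1,-0.3,0.1,0.6,-1],
    [0,0,0.1,-0.6,0.1,1.2,-1],
    [0,0,0.1,-0.67,0.1,1.7,-1],
    [0,0,0.1,-0.67,0.1,1.77,-1]
  ]
}}

```text
time_s: 6.75
position: [0.5129, 0.0406, 0.0622]
tool_rot: [[-0.031, 0.999, -0.007], [0.984, 0.032, 0.174], [0.174, -0.001, -0.985]]
ft_force: [0.6, 0.3, 0.6]
grip_width: 0.0573
gripper_force: 74.8
```

Run:
```python
from h import *
state();print(tgt(.012,.0654,10)); print(tgt(.006,.0654,10))
```

```text
t 6.75 Ux 0.0005 Uy 0.0189 Uz 0.0662 tilt 10.02 F [0.6 0.3 0.6] w 0.05727457381263055 74.75567936897278
[-0.1  -0.02  0.18 -0.69 -0.05 -0.04]
[-0.1  -0.02  0.18 -1.28 -0.05 -0.15]
```

Run:
```python
from h import *
state();print(tgt(.016,.0640,9)); print(tgt(.010,.0640,9))
```

```text
t 6.75 Ux 0.0005 Uy 0.0189 Uz 0.0662 tilt 10.02 F [0.6 0.3 0.6] w 0.05727457381263055 74.75567936897278
[-0.1  -1.02  0.18 -0.33 -0.05  0.16]
[-0.1  -1.02  0.18 -0.92 -0.05  0.06]
```

Emit:
{"op": "move_arm", "data": {
  "plan": [
    [0,-1.02,0.15,-0.2,-0.05,0.1,-1],
    [0,-1.02,0.15,-0.33,-0.05,0.16,-1],
    [0,-1.02,0.15,-0.33,-0.05,0.16,-1],
    [0,-1.02,0.15,-0.33,-0.05,0.16,-1]
  ]
}}

```text
time_s: 7.15
position: [0.513, 0.0375, 0.061]
tool_rot: [[-0.029, 1.0, -0.005], [0.987, 0.03, 0.156], [0.156, 0.0, -0.988]]
ft_force: [0.5, 0.1, -0.7]
grip_width: 0.0573
gripper_force: 74.8
```

Run:
```python
from h import *
state();print(tgt(.010,.0640,9)); print(tgt(.006,.0640,9))
```

```text
t 7.15 Ux 0.0004 Uy 0.0159 Uz 0.0650 tilt 8.98 F [ 0.5  0.1 -0.7] w 0.05728753693927621 74.75955605506897
[-0.    0.02  0.04 -0.59 -0.05  0.  ]
[-0.    0.02  0.04 -0.99 -0.05 -0.06]
```

Emit:
{"op": "move_arm", "data": {
  "plan": [
    [0,0,0,0,0,0,-1],
    [0,0,0,0,0,0,-1]
  ]
}}

```text
time_s: 7.35
position: [0.5129, 0.0375, 0.0609]
tool_rot: [[-0.029, 1.0, -0.005], [0.987, 0.029, 0.156], [0.156, -0.0, -0.988]]
ft_force: [0.7, 0.0, 0.2]
grip_width: 0.0574
gripper_force: 74.8
```

Run:
```python
from h import *
state();print(tgt(.010,.0640,9)); print(tgt(.006,.0640,9))
```

```text
t 7.35 Ux 0.0004 Uy 0.0158 Uz 0.0649 tilt 8.98 F [0.7 0.  0.2] w 0.05743094464473629 74.7595739364624
[-0.01  0.02  0.04 -0.59 -0.04 -0.  ]
[-0.01  0.02  0.04 -0.99 -0.04 -0.07]
```

Emit:
{"op": "move_arm", "data": {
  "plan": [
    [0,0,0,-0.1,-0.04,0.03,-1],
    [0,0,0,-0.2,-0.04,0.06,-1],
    [0,0,0,-0.2,-0.04,0.06,-1]
  ]
}}

```text
time_s: 7.65
position: [0.5125, 0.0355, 0.0599]
tool_rot: [[-0.029, 1.0, -0.005], [0.987, 0.029, 0.156], [0.156, -0.0, -0.988]]
ft_force: [-0.2, -0.1, -0.6]
grip_width: 0.0572
gripper_force: 74.8
```

Run:
```python
from h import *
state();print(tgt(.008,.0640,9)); print(tgt(.004,.0640,9))
```

```text
t 7.65 Ux -0.0000 Uy 0.0139 Uz 0.0639 tilt 8.98 F [-0.2 -0.1 -0.6] w 0.057156057374191244 74.75929141044617
[-0.02  0.02  0.03 -0.58  0.   -0.11]
[-0.02  0.02  0.03 -0.97  0.   -0.17]
```

Emit:
{"op": "move_arm", "data": {
  "plan": [
    [0,0,0,-0.15,0,-0.025,-1],
    [0,0,0,-0.3,0,-0.048,-1],
    [0,0,0,-0.4,0,-0.065,-1],
    [0,0,0,-0.5,0,-0.08,-1],
    [0,0,0,-0.58,0,-0.092,-1]
  ]
}}

```text
time_s: 8.15
position: [0.5127, 0.0296, 0.06]
tool_rot: [[-0.029, 1.0, -0.005], [0.987, 0.03, 0.156], [0.156, -0.0, -0.988]]
ft_force: [0.0, 0.7, -0.3]
grip_width: 0.0573
gripper_force: 74.8
```

Emit:
{"op": "move_arm", "data": {
  "plan": [
    [0,0,0,-0.05,0,-0.008,-1],
    [0,0,0,-0.1,0,-0.016,-1]
  ]
}}

```text
time_s: 8.35
position: [0.5128, 0.0287, 0.06]
tool_rot: [[-0.029, 1.0, -0.005], [0.987, 0.03, 0.156], [0.156, -0.0, -0.988]]
ft_force: [0.1, 0.1, -0.2]
grip_width: 0.0574
gripper_force: 74.8
```

Emit:
{"op": "move_arm", "data": {
  "plan": [
    [0,0,0,-0.05,0,-0.008,-1],
    [0,0,0,-0.1,0,-0.016,-1]
  ]
}}

```text
time_s: 8.55
position: [0.5128, 0.0277, 0.06]
tool_rot: [[-0.029, 1.0, -0.005], [0.987, 0.03, 0.156], [0.156, -0.0, -0.988]]
ft_force: [-0.0, -0.1, -0.4]
grip_width: 0.0574
gripper_force: 74.8
```

Emit:
{"op": "move_arm", "data": {
  "plan": [
    [0,0,0,-0.05,0,-0.008,-1],
    [0,0,0,-0.1,0,-0.016,-1]
  ]
}}

```text
time_s: 8.75
position: [0.5128, 0.0267, 0.06]
tool_rot: [[-0.029, 1.0, -0.005], [0.987, 0.03, 0.156], [0.156, -0.0, -0.988]]
ft_force: [0.4, -0.0, -0.6]
grip_width: 0.0575
gripper_force: 74.8
```

Run:
```python
from h import *
state()
```

```text
t 8.75 Ux -0.0000 Uy 0.0051 Uz 0.0639 tilt 8.98 F [ 0.4 -0.  -0.6] w 0.057494900111221145 74.76035356521606
```

Expected contact near Uy ≈ 4.2 mm; continue in 1 mm steps.

Emit:
{"op": "move_arm", "data": {
  "plan": [
    [0,0,0,-0.05,0,-0.008,-1],
    [0,0,0,-0.1,0,-0.016,-1]
  ]
}}

```text
time_s: 8.95
position: [0.5128, 0.026, 0.06]
tool_rot: [[-0.029, 1.0, -0.005], [0.987, 0.03, 0.157], [0.157, -0.0, -0.988]]
ft_force: [-0.0, 4.2, -0.3]
grip_width: 0.0572
gripper_force: 74.7
```

Emit:
{"op": "move_arm", "data": {
  "plan": [
    [0,0,0,-0.05,0,-0.008,-1],
    [0,0,0,-0.1,0,-0.016,-1]
  ]
}}

```text
time_s: 9.15
position: [0.5128, 0.0249, 0.06]
tool_rot: [[-0.029, 1.0, -0.005], [0.987, 0.03, 0.156], [0.157, -0.0, -0.988]]
ft_force: [-0.1, 3.2, -0.0]
grip_width: 0.0574
gripper_force: 74.7
```

Emit:
{"op": "move_arm", "data": {
  "plan": [
    [0,0,0,-0.05,0,-0.008,-1],
    [0,0,0,-0.1,0,-0.016,-1]
  ]
}}

```text
time_s: 9.35
position: [0.5128, 0.0238, 0.06]
tool_rot: [[-0.029, 1.0, -0.005], [0.987, 0.03, 0.156], [0.156, -0.0, -0.988]]
ft_force: [-0.2, 5.0, -0.3]
grip_width: 0.0576
gripper_force: 74.7
```

Emit:
{"op": "move_arm", "data": {
  "plan": [
    [0,0,0,-0.05,0,-0.008,-1],
    [0,0,0,-0.1,0,-0.016,-1]
  ]
}}

```text
time_s: 9.55
position: [0.5129, 0.0227, 0.06]
tool_rot: [[-0.029, 1.0, -0.005], [0.987, 0.03, 0.156], [0.156, -0.0, -0.988]]
ft_force: [-0.1, 4.0, 0.4]
grip_width: 0.0573
gripper_force: 74.7
```

Run:
```python
from h import *
state()
```

```text
t 9.55 Ux -0.0000 Uy 0.0011 Uz 0.0639 tilt 8.99 F [-0.1  4.   0.4] w 0.05725633550009632 74.73791599273682
```

Emit:
{"op": "move_arm", "data": {
  "plan": [
    [0,0,0,-0.15,0,-0.024,-1],
    [0,0,0,-0.3,0,-0.048,-1],
    [0,0,0,-0.45,0,-0.071,-1],
    [0,0,0,-0.6,0,-0.095,-1],
    [0,0,0,-0.75,0,-0.119,-1]
  ]
}}

```text
time_s: 10.05
position: [0.5131, 0.0152, 0.06]
tool_rot: [[-0.029, 1.0, -0.005], [0.987, 0.029, 0.157], [0.157, -0.0, -0.988]]
ft_force: [1.0, 5.9, 1.0]
grip_width: 0.0572
gripper_force: 74.7
```

Emit:
{"op": "move_arm", "data": {
  "plan": [
    [0,0,0,-0.05,0,-0.008,-1],
    [0,0,0,-0.1,0,-0.016,-1]
  ]
}}

```text
time_s: 10.25
position: [0.5132, 0.0143, 0.06]
tool_rot: [[-0.029, 1.0, -0.005], [0.987, 0.029, 0.157], [0.157, -0.0, -0.988]]
ft_force: [1.4, 6.3, 0.4]
grip_width: 0.0573
gripper_force: 74.7
```

Run:
```python
from h import *
state()
```

```text
t 10.25 Ux -0.0000 Uy -0.0073 Uz 0.0640 tilt 9.02 F [1.4 6.3 0.4] w 0.05731806040091304 74.72307801246643
```

Emit:
{"op": "move_arm", "data": {
  "plan": [
    [0,0,0,-0.05,0,-0.008,-1],
    [0,0,0,-0.1,0,-0.016,-1],
    [0,0,0,-0.15,0,-0.024,-1]
  ]
}}

```text
time_s: 10.55
position: [0.5132, 0.0129, 0.06]
tool_rot: [[-0.029, 1.0, -0.005], [0.987, 0.03, 0.157], [0.157, -0.0, -0.988]]
ft_force: [0.3, 7.2, 1.2]
grip_width: 0.0571
gripper_force: 74.7
```

Emit:
{"op": "move_arm", "data": {
  "plan": [
    [0,0,0,-0.04,0,-0.006,-1],
    [0,0,0,-0.05,0,-0.008,-1]
  ]
}}

```text
time_s: 10.75
position: [0.5132, 0.0124, 0.06]
tool_rot: [[-0.029, 1.0, -0.005], [0.987, 0.03, 0.157], [0.157, -0.0, -0.988]]
ft_force: [1.1, 8.2, 0.6]
grip_width: 0.0576
gripper_force: 74.7
```

Emit:
{"op": "move_arm", "data": {
  "plan": [
    [0,0,0,-0.04,0,-0.006,-1],
    [0,0,0,-0.04,0,-0.006,-1]
  ]
}}

```text
time_s: 10.95
position: [0.5132, 0.012, 0.06]
tool_rot: [[-0.029, 1.0, -0.005], [0.987, 0.03, 0.157], [0.157, -0.0, -0.988]]
ft_force: [1.1, 7.4, -0.0]
grip_width: 0.0569
gripper_force: 74.7
```

Run:
```python
from h import *
state()
```

```text
t 10.95 Ux -0.0001 Uy -0.0096 Uz 0.0640 tilt 9.03 F [ 1.1  7.4 -0. ] w 0.056855332352071825 74.7235894203186
```

Emit:
{"op": "move_arm", "data": {
  "plan": [
    [0,0,0,-0.03,0,-0.005,-1],
    [0,0,0,-0.03,0,-0.005,-1]
  ]
}}

```text
time_s: 11.15
position: [0.5132, 0.0117, 0.06]
tool_rot: [[-0.029, 1.0, -0.005], [0.987, 0.029, 0.157], [0.157, -0.0, -0.988]]
ft_force: [0.9, 6.8, -0.4]
grip_width: 0.0569
gripper_force: 74.7
```

Emit:
{"op": "move_arm", "data": {
  "plan": [
    [0,0,0,-0.03,0,-0.005,-1],
    [0,0,0,-0.03,0,-0.005,-1]
  ]
}}

```text
time_s: 11.35
position: [0.5132, 0.0114, 0.06]
tool_rot: [[-0.029, 1.0, -0.005], [0.987, 0.03, 0.157], [0.157, -0.0, -0.988]]
ft_force: [0.1, 7.3, -0.2]
grip_width: 0.0571
gripper_force: 74.7
```

Run:
```python
from h import *
state()
```

```text
t 11.35 Ux -0.0000 Uy -0.0102 Uz 0.0640 tilt 9.04 F [ 0.1  7.3 -0.2] w 0.057077444532010926 74.72221612930298
```

Run:
```python
from h import *
state()
for th in (8,7,6,5,4,3,2,1,0):
  t=np.radians(th);uy=-.06546+.055*np.cos(t)+.006*np.sin(t); print(th,tgt(uy,.0554+.055*np.sin(t),th))
```

```text
t 11.35 Ux -0.0000 Uy -0.0102 Uz 0.0640 tilt 9.04 F [ 0.1  7.3 -0.2] w 0.057077444532010926 74.72221612930298
8 [-0.02 -1.04  0.04 -0.02  0.    0.09]
7 [-0.02 -2.04  0.04 -0.04  0.    0.18]
6 [-0.02 -3.04  0.04 -0.06  0.    0.28]
5 [-0.02 -4.04  0.04 -0.08  0.    0.37]
4 [-0.02 -5.04  0.04 -0.11  0.    0.47]
3 [-0.02 -6.04  0.04 -0.13  0.    0.56]
2 [-0.02 -7.04  0.04 -0.16  0.    0.65]
1 [-0.02 -8.04  0.04 -0.19  0.    0.74]
0 [-0.02 -9.04  0.04 -0.22  0.    0.84]
```

Emit:
{"op": "move_arm", "data": {
  "plan": [
    [0,-0.5,0,-0.01,0,0.045,-1],
    [0,-1.04,0,-0.02,0,0.09,-1],
    [0,-1.5,0,-0.03,0,0.135,-1],
    [0,-2.04,0,-0.04,0,0.18,-1],
    [0,-2.04,0,-0.04,0,0.18,-1]
  ]
}}

```text
time_s: 11.85
position: [0.5132, 0.0114, 0.0581]
tool_rot: [[-0.029, 1.0, -0.004], [0.992, 0.03, 0.121], [0.121, -0.0, -0.993]]
ft_force: [1.3, 7.1, -0.4]
grip_width: 0.0569
gripper_force: 74.7
```

```bash
cat > n.py <<'E'
from h import *
import sys
state()
for th in map(float,sys.argv[1:]):
  t=np.radians(th);uy=-.06546+.055*np.cos(t)+.006*np.sin(t); print(th,tgt(uy,.0554+.055*np.sin(t),th))
E
python3 n.py 6 5 4 3 2
```

```text
t 11.85 Ux -0.0000 Uy -0.0101 Uz 0.0621 tilt 6.98 F [ 1.3  7.1 -0.4] w 0.0568784401921632 74.70528602600098
6.0 [-0.02 -0.98  0.05 -0.03  0.    0.09]
5.0 [-0.02 -1.98  0.05 -0.05  0.    0.19]
4.0 [-0.02 -2.98  0.05 -0.07  0.    0.28]
3.0 [-0.02 -3.98  0.05 -0.09  0.    0.38]
2.0 [-0.02 -4.98  0.05 -0.12  0.    0.47]
```

Emit:
{"op": "move_arm", "data": {
  "plan": [
    [0,-0.5,0,-0.015,0,0.045,-1],
    [0,-0.98,0,-0.03,0,0.09,-1],
    [0,-0.98,0,-0.03,0,0.09,-1]
  ]
}}

```text
time_s: 12.15
position: [0.5132, 0.0113, 0.0572]
tool_rot: [[-0.03, 1.0, -0.003], [0.994, 0.03, 0.105], [0.105, -0.0, -0.995]]
ft_force: [0.5, 8.1, 0.2]
grip_width: 0.057
gripper_force: 74.7
```

```bash
python3 n.py 5 4 3 2
```

```text
t 12.15 Ux -0.0001 Uy -0.0102 Uz 0.0612 tilt 6.00 F [0.5 8.1 0.2] w 0.056992635925886756 74.707692861557
5.0 [-0.02 -1.    0.05 -0.01  0.01  0.1 ]
4.0 [-0.02 -2.    0.05 -0.03  0.01  0.19]
3.0 [-0.02 -3.    0.05 -0.06  0.01  0.29]
2.0 [-0.02 -4.    0.05 -0.08  0.01  0.38]
```

Emit:
{"op": "move_arm", "data": {
  "plan": [
    [0,-0.5,0,-0.01,0,0.05,-1],
    [0,-1.0,0,-0.015,0,0.1,-1],
    [0,-1.5,0,-0.025,0,0.145,-1],
    [0,-2,0,-0.035,0,0.19,-1]
  ]
}}

```text
time_s: 12.55
position: [0.5132, 0.011, 0.0552]
tool_rot: [[-0.029, 1.0, -0.002], [0.997, 0.03, 0.07], [0.07, -0.0, -0.998]]
ft_force: [0.9, 7.5, -0.3]
grip_width: 0.0575
gripper_force: 74.7
```

```bash
python3 n.py 3 2 1 0
```

```text
t 12.55 Ux -0.0000 Uy -0.0103 Uz 0.0592 tilt 3.99 F [ 0.9  7.5 -0.3] w 0.05747102574063731 74.7088873386383
3.0 [-0.02 -0.99  0.04 -0.    0.    0.09]
2.0 [-0.02 -1.99  0.04 -0.02  0.    0.19]
1.0 [-0.02 -2.99  0.04 -0.04  0.    0.28]
0.0 [-0.02 -3.99  0.04 -0.07  0.    0.38]
```

Emit:
{"op": "move_arm", "data": {
  "plan": [
    [0,-0.5,0,0,0,0.045,-1],
    [0,-1.0,0,0,0,0.09,-1],
    [0,-1.5,0,-0.01,0,0.14,-1],
    [0,-2,0,-0.02,0,0.19,-1]
  ]
}}

```text
time_s: 12.95
position: [0.5133, 0.0109, 0.0533]
tool_rot: [[-0.029, 1.0, -0.001], [0.999, 0.03, 0.035], [0.035, -0.0, -0.999]]
ft_force: [0.4, 8.1, -1.4]
grip_width: 0.0569
gripper_force: 74.7
```

```bash
python3 n.py 1 0.5 0
```

```text
t 12.95 Ux -0.0000 Uy -0.0102 Uz 0.0573 tilt 1.99 F [ 0.4  8.1 -1.4] w 0.056920870965773404 74.70807194709778
1.0 [-0.02 -0.99  0.04 -0.02  0.    0.09]
0.5 [-0.02 -1.49  0.04 -0.03  0.    0.14]
0.0 [-0.02 -1.99  0.04 -0.04  0.    0.19]
```

Emit:
{"op": "move_arm", "data": {
  "plan": [
    [0,-0.5,0,-0.01,0,0.045,-1],
    [0,-1.0,0,-0.015,0,0.09,-1],
    [0,-1.5,0,-0.02,0,0.14,-1],
    [0,-2,0,-0.025,0,0.18,-1]
  ]
}}

```text
time_s: 13.35
position: [0.5132, 0.0107, 0.0514]
tool_rot: [[-0.03, 1.0, -0.0], [1.0, 0.03, -0.0], [-0.0, -0.0, -1.0]]
ft_force: [1.0, 7.3, -1.7]
grip_width: 0.0573
gripper_force: 74.7
```

```bash
python3 n.py 0
```

```text
t 13.35 Ux -0.0000 Uy -0.0103 Uz 0.0554 tilt -0.01 F [ 1.   7.3 -1.7] w 0.05726388225114953 74.70906972885132
0.0 [-0.02  0.01  0.05 -0.01  0.01  0.  ]
```

Emit:
{"op": "move_arm", "data": {
  "plan": [
    [0,0,0,0.1,0,0,-1],
    [0,0,0,0.2,0,0,-1],
    [0,0,0,0.3,0,0,-1],
    [0,0,0,0.4,0,0,-1],
    [0,0,0,0.5,0,0,-1]
  ]
}}

```text
time_s: 13.85
position: [0.5131, 0.0155, 0.0515]
tool_rot: [[-0.03, 1.0, -0.0], [1.0, 0.03, -0.0], [-0.0, -0.0, -1.0]]
ft_force: [0.0, 5.8, -0.8]
grip_width: 0.0576
gripper_force: 74.7
```

```bash
python3 n.py
```

```text
t 13.85 Ux -0.0000 Uy -0.0055 Uz 0.0555 tilt -0.01 F [ 0.   5.8 -0.8] w 0.057568734423197425 74.71516728401184
```

Emit:
{"op": "move_arm", "data": {
  "plan": [
    [0,0,0,0.1,0,0,-1],
    [0,0,0,0.2,0,0,-1],
    [0,0,0,0.25,0,0,-1],
    [0,0,0,0.25,0,0,-1]
  ]
}}

```text
time_s: 14.25
position: [0.513, 0.0176, 0.0515]
tool_rot: [[-0.03, 1.0, -0.0], [1.0, 0.03, -0.001], [-0.001, -0.0, -1.0]]
ft_force: [-0.5, 2.9, -1.2]
grip_width: 0.0574
gripper_force: 74.7
```

Emit:
{"op": "move_arm", "data": {
  "plan": [
    [0,0,0,0.1,0,0,-1],
    [0,0,0,0.1,0,0,-1]
  ]
}}

```text
time_s: 14.45
position: [0.513, 0.0186, 0.0515]
tool_rot: [[-0.03, 1.0, -0.0], [1.0, 0.03, -0.001], [-0.001, -0.0, -1.0]]
ft_force: [0.3, 1.8, -3.0]
grip_width: 0.0577
gripper_force: 74.8
```

Emit:
{"op": "move_arm", "data": {
  "plan": [
    [0,0,0,0.1,0,0,-1],
    [0,0,0,0.1,0,0,-1]
  ]
}}

```text
time_s: 14.65
position: [0.513, 0.0197, 0.0515]
tool_rot: [[-0.03, 1.0, -0.0], [1.0, 0.03, -0.001], [-0.001, -0.0, -1.0]]
ft_force: [0.5, 1.4, -3.5]
grip_width: 0.0574
gripper_force: 75.0
```

```bash
python3 n.py
```

```text
t 14.65 Ux -0.0001 Uy -0.0012 Uz 0.0555 tilt -0.05 F [ 0.5  1.4 -3.5] w 0.05744010118368871 74.9675452709198
```

Emit:
{"op": "move_arm", "data": {
  "plan": [
    [0,0,0,0,0,0.04,-1],
    [0,0,0,0.1,0,0.04,-1],
    [0,0,0,0.1,0,0.04,-1]
  ]
}}

```text
time_s: 14.95
position: [0.513, 0.0208, 0.0514]
tool_rot: [[-0.03, 1.0, -0.0], [1.0, 0.03, -0.001], [-0.001, -0.0, -1.0]]
ft_force: [-0.9, 0.9, 1.5]
grip_width: 0.0573
gripper_force: 75.5
```

Emit:
{"op": "move_arm", "data": {
  "plan": [
    [0,0,0,0.08,0,0,-1],
    [0,0,0,0.08,0,0,-1],
    [0,0,0,0.08,0,0,-1]
  ]
}}

```text
time_s: 15.25
position: [0.513, 0.0216, 0.0513]
tool_rot: [[-0.03, 1.0, -0.0], [1.0, 0.03, -0.001], [-0.001, -0.0, -1.0]]
ft_force: [-3.1, 0.1, 2.0]
grip_width: 0.0572
gripper_force: 75.6
```

```bash
python3 n.py
```

```text
t 15.25 Ux -0.0000 Uy 0.0006 Uz 0.0553 tilt -0.04 F [-3.1  0.1  2. ] w 0.05715682016082518 75.5997884273529
```

Emit:
{"op": "move_arm", "data": {
  "plan": [
    [0,0,0,0,0,0,0.5],
    [0,0,0,0,0,0,0.6],
    [0,0,0,0,0,0,0.7],
    [0,0,0,0,0,0,0.8],
    [0,0,0,0,0,0,0.8]
  ]
}}

```text
time_s: 15.75
position: [0.513, 0.0216, 0.0511]
tool_rot: [[-0.029, 1.0, -0.0], [1.0, 0.029, -0.001], [-0.001, -0.0, -1.0]]
ft_force: [-0.3, -0.8, 0.8]
grip_width: 0.077
gripper_force: 0.0
```

Emit:
{"op": "move_arm", "data": {
  "plan": [
    [0,0,0,0,0,-1,0.8],
    [0,0,0,0,0,-3,0.8],
    [0,0,0,0,0,-6,0.8],
    [0,0,0,0,0,-10,0.8],
    [0,0,0,0,0,-14,0.8]
  ]
}}

```text
time_s: 16.25
position: [0.5126, 0.0218, 0.1933]
tool_rot: [[-0.03, 1.0, -0.0], [1.0, 0.03, -0.001], [-0.001, -0.0, -1.0]]
ft_force: [0.4, 0.0, -0.3]
grip_width: 0.0772
gripper_force: 0.0
```

Emit:
{"op": "move_arm", "data": {
  "plan": [
    [0,0,0,4,-4,-2,0.8],
    [0,0,0,9,-6,-2,0.8],
    [0,0,0,14,-8,-2,0.8],
    [0,0,0,19,-10,-2,0.8],
    [0,0,0,24,-12,-2,0.8]
  ]
}}

```text
time_s: 16.75
position: [0.3944, 0.2374, 0.2121]
tool_rot: [[-0.029, 1.0, 0.001], [1.0, 0.029, -0.0], [-0.0, 0.001, -1.0]]
ft_force: [1.3, 0.1, 0.4]
grip_width: 0.0768
gripper_force: 0.0
```

Run:
```python
from h import *
state()
T=env.get_image('top');S=env.get_image('scene')
a=np.radians(YAW);ex=np.array([np.cos(a),np.sin(a),0]);ey=np.array([-ex[1],ex[0],0]);H=np.r_[C,0]
ims=[]
for p,x0,y0 in((T,275,185),(S,280,190)):
  im=cv2.resize(p['color'][y0:y0+60,x0:x0+80,::-1],None,fx=5,fy=5,interpolation=2);im2=im.copy()
  q=lambda X:tuple(int(v) for v in ((proj(p,X)-[x0,y0]+.5)*5))
  cv2.polylines(im2,[np.array([q(H+u*ex+v*ey+[0,0,.061]) for u,v in((.03,.055),(.03,-.055),(-.03,-.055),(-.03,.055))])],True,(0,0,255),1)
  ims.append(np.vstack([im,im2]))
cv2.imwrite('pics/g.png',np.hstack(ims))
```

```text
t 16.75 Ux -0.1123 Uy 0.2197 Uz 0.2161 tilt -0.02 F [1.3 0.1 0.4] w 0.07677964306012712 0.0
```

View pics/g.png

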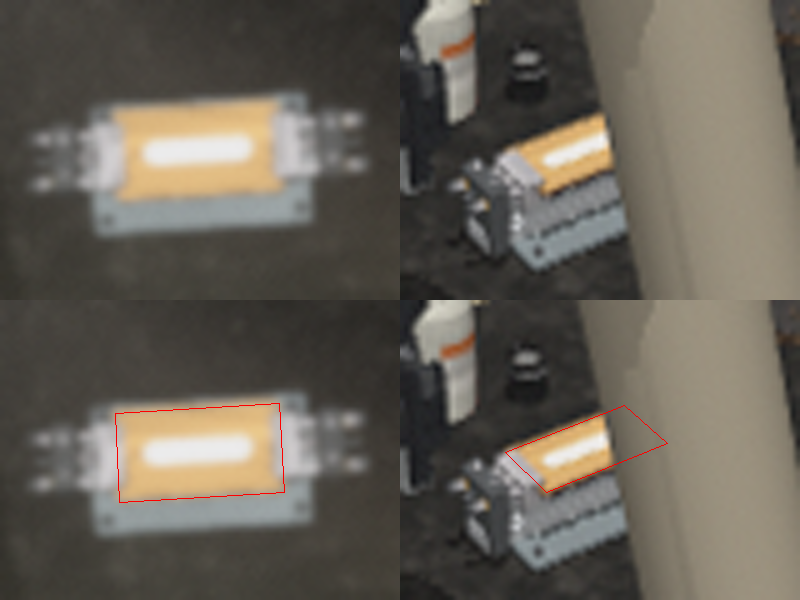

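The picture shows the panel worn side up and square. The left lip (top-view column ~120) and right lip (~278) both overlap its ends, and the gripper is clear. Handing in.

```bash
python3 -c "
from rig import env
print(env.close_job())"
```

```text
the job is handed in; nothing more can be done
None
```

The job is handed in at about 17 s of the 64 s allowed: the last pictures show the panel worn side up in the holder, level and square with both lips over its ends; the hand-in call returned no verdict.

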